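# Pack the die kit into the carrying caddy

### The arm

A 6-joint arm with a two-finger parallel gripper is mounted at the origin on the work surface; the furniture and walls round the work are solid. World frame = base frame: x ahead of the robot, y to its left, z up, the work surface at z = 0. Lengths are in mm, angles in rad, forces in N, time in s.
With the tool pointing down it reaches from about 400 to 925 mm from the base axis. Payload 12.5 kg.
Tool frame: the origin (TCP) lies at the very end of the fingers, on their centre line; the grasp point (between the pads) lies 19 mm behind it; z points along the fingers, y is the line along which they close (so a half turn about z gives the same grasp; the last joint's range is limited). The gripper opens to 95 mm and grips with 3 to 60 N. Pads are 20 mm wide; open, the fingers measure 119 mm over their backs; the gripper's body (75 mm by 180 mm) begins 59 mm behind the grasp point.
Start: joints at [-1.278, 0.491, 1.559, -0, 1.092, -0.106], TCP at [242.719, -575.964, 214.661] pointing down, gripper open.
Joint ranges: [-3.1, 3.1], [-0.84, 2.19], [0.05, 2.79], [-1.13, 4.28], [0.06, 2.93], [-2.69, 2.69]. Speed limits (rad/s): [2.22, 2.22, 2.79, 3.14, 3.14, 3.14].

### API

Orientations are given as a 3x3 rotation matrix whose columns are the frame's x, y, z axes.
In Python, from station import monitor, get_image, order gives the robot as it stands.
- The arm moves only by the tool carry_out, never from a script. Its argument "motion" is a list that holds one entry, the list of rows, each a list of 5 numbers: the shift along the world's x, y, z in cm, then the turn about the world's z in rad, then the closure, from 0 (fully open) to 1 (shut). A call has 1 to 12 rows; each row shifts and turns the commanded pose from where the row before left it; what a row does not reach is not made up. A row lasts 1/10 s, in which the tool goes at most 50 mm and 8.59 degrees, less where a joint would pass 70% of its speed; a pose out of reach is approached as far as the arm can. A call is refused whole if a number of a shift passes 5 or a number of a turn 0.15, either way. A call with a gripper value outside its range is refused whole. The fingers move at their own pace and stop on an object; "force" is the grip in N (left out, the last holds). Time passes only in rows, so rows that do not move let the fingers close. It gives the time, the measured TCP pose, the force, the opening and the grip force at its end, in the units of the state.
- monitor.state(): the state, without advancing time (a new reading comes with each control period).
- get_image(name): name is "side" or "top"; returns a dict with "frame" (480x640x3 uint8, red, green, blue), "mtx" (3x3 intrinsics, pixels), "origin" and "attitude" of the camera in the world. Camera axes: x right, y up, looking along -z (the intrinsics and any distortion apply to the point x, -y, -z); pixel columns grow to the right and rows downward; lengths in mm; the calibration is good to about 2 mm. A picture is of the moment at which its call begins. There is no depth.
- order.close_job(): hands the job in; it is judged then, once.
The state is a dict: "t": time; "q": joint angles; "qd": joint speeds; "tau": joint torques, N m; "tcp_pos": TCP position; "ee_rot": TCP orientation; "ft_force": force on the tool from outside, world axes, zero at the start; "wrist_torque": the same for the moment, N m; "grip_width": finger opening in mm; "grasp_force": force on a finger pad.
Only numpy, scipy, OpenCV 4.12 (cv2) and the standard library are available. Lean on these libraries where they do the work, as an engineer would, in place of code of your own. Each camera call takes 0.05 s, during which the arm holds its last target. There are 200 camera calls.

### The job

Pack the die kit into the carrying caddy: on the stack nest put the tray with the six large dies, on that the tray with the many small dies (it is used first), and the flat cover on top, each sitting fully home with its cut-off corner over the cut-off corner below. Stand the loupe upright in the caddy's round well. Leave the empty square-cornered tray and the small square waffle pack where they are.

Things in the scene. Friction and masses are not known exactly. Their poses are not given: they have to be found in the camera images.
- tray_large: Loose black tray, 60 (own x) x 44 (own y) x 14 mm, 35 g, six large grey dies in 3 x 2 pockets. Corner +x,+y cut off (12 mm legs). Straight sides to z = 10; above, a sloping pocket field 4 mm high (53 x 37 mm foot). Under it a skirt 4.5 mm deep, 2.5 thick, drops over the field below, 1.2 mm play, slopes lead in from 3 mm off. Grip across the 44 mm. Origin: centre of underside, z up.
- tray_small: Loose black tray, same size, outline, cut corner (+x,+y), sides and skirt as tray_large, 35 g, but a fine grid of 7 x 5 pockets with many small dies. All trays and the cover start flat, own x within 0.55 rad of world x. Origin: centre of underside, z up. Behind them a fixed vice, 46 mm high (x from 0.488 m, y -0.08 to 0.10).
- cover: Loose black cover, 30 g, same outline (60 x 44 mm, corner +x,+y cut off) and the same hollow skirt underneath; plain flat top at z = 10 mm with two low ribs, no pockets. Grip across the 44 mm sides. Origin: centre of underside, z up.
- loupe: Black round loupe standing upright, 36 mm diameter, 36 mm tall, 38 g, loose. Grip it by its upper half (z above 17 mm) so that the fingers stay above the rim of the well. Origin: centre of its underside, z up. It stands before a fixed drawer cabinet (x from 0.37, handles included, y -0.18 to -0.42 m, 167 mm tall): lift clear of that, and close the fingers along y there.
- tray_odd: Look-alike to leave where it lies: black tray of the same 60 x 44 x 14 mm but with all four corners square and its 3 x 2 pockets empty. Loose. Origin: centre of its underside.
- waffle_pack: Look-alike to leave where it lies: small square black waffle pack, 51 x 51 x 6 mm, with small chips in it. Loose. Origin: centre of its underside.
- caddy: Carrying caddy, fixed: low aluminium tray on feet, 96 (own x) x 180 (own y) mm, floor at z = 10 mm, rim to 24 mm, a low steel bow grip at each y end (to 106 mm from centre, under 20 mm high). Two bays along own y, centres at +42 and -42 mm: the nest in one, the well in the other, either way. Own x within 0.06 rad of world x. Origin: centre of its underside, at bench height.
- nest: Stack nest: grey insert fixed in one bay, turned as the caddy. Base 88 x 80 x 4 mm; centred on it a plinth 60 (own x) x 44 (own y) mm, corner +x,+y cut off, shoulder 16 mm above the origin, with a sloping field 4 mm high like the trays'. A tray is home with its origin 16 mm above the nest's; each piece on top adds 10 mm. Origin: centre of underside, 10 mm above the bench.
- well: Round well for the loupe, a grey plastic insert fixed in the other bay: a ring of 50 mm inner and 68 mm outer diameter, centred on the origin, well floor 4 mm and rim 12 mm above the origin. Origin: centre of its underside, 10 mm above the bench. Left of and behind the approach stands a bonder (x below 0.40, y above 0.35 m, up to 0.52 m high): keep the arm's wrist clear.

How it is judged (in metres and radians):
At the end, for the whole second after the job is handed in: Up from the nest: tray_large, tray_small, cover, each level (0.03 rad), home to 1.8 mm in height, within 4 mm and 0.1 rad of the piece below; loupe upright (0.1 rad) on the well's floor; tray_odd and waffle_pack within 20 mm of their starts; all at rest (horizontal distance between tray_large and nest below 0.004 m and z of tray_large in the frame of nest between 0.014 and 0.0178 m and angle between the x axis of tray_large and the x axis of nest, either way round below 0.1 rad and angle between each of tray_large, tray_small, cover's own z axis and vertical below 0.03 rad and horizontal distance between tray_small and tray_large below 0.004 m and z of tray_small in the frame of tray_large between 0.008 and 0.0118 m and angle between the x axis of tray_small and the x axis of tray_large, either way round below 0.1 rad and horizontal distance between cover and tray_small below 0.004 m and z of cover in the frame of tray_small between 0.008 and 0.0118 m and angle between the x axis of cover and the x axis of tray_small, either way round below 0.1 rad and horizontal distance between loupe and well below 0.01 m and z of loupe in the frame of well below 0.006 m and angle between loupe's own z axis and vertical below 0.1 rad and linear speed of each of tray_large, tray_small, cover, loupe below 0.01 m/s and distance of each of tray_odd, waffle_pack from where it was at the start of the episode below 0.02 m); the robot touches nothing.
It fails at once if the empty square-cornered tray was moved by more than 2 cm (distance of tray_odd from where it was at the start of the episode above 0.02 m).
It fails at once if the waffle pack was moved by more than 2 cm (distance of waffle_pack from where it was at the start of the episode above 0.02 m).
It also fails if it takes over 96 s, if anything falls off the work surface, if the arm or the gripper's body presses on something with over 40 N, if the wrist force passes 120 N, or if a joint passes its speed limit or range.

## Working session

There is one attempt and no reset: what is moved stays moved. The work goes in short steps, Python scripts to look and compute and a tool call to move; the robot and the scene stay as the last step left them, time stands still between calls to the robot, and variables do not carry over. Pictures are saved under pics/ and viewed, at most 14 in all, crops included, and the job is handed in when it is done.

Besides the shell and the picture viewer there is one more tool, called as name(argument=value, ...), one argument or row to a line, values as JSON. carry_out: Moves the arm, as the interface text tells. Its arguments: {"type":"object","properties":{"motion":{"type":"array"},"force":{"type":"number"}},"required":["motion"]}

```bash
mkdir -p pics; ls; python3 - <<'E'
from station import monitor,get_image
import cv2,json
s=monitor.state();print({k:(v if not hasattr(v,'tolist') else v.tolist()) for k,v in s.items()})
for n in("top","side"):
    d=get_image(n);cv2.imwrite(f"pics/{n}0.png",d["frame"][:,:,::-1]);print(n,d["mtx"],d["origin"],d["attitude"],[k for k in d])
E
```

```text
pics
{'t': 0.0, 'q': [-1.2775588200983712, 0.49154109412929103, 1.559436845067763, -8.204344574202548e-06, 1.0916823964088944, -0.10561491788472852], 'qd': [-0.00041690127808999945, 0.001282175217557456, -0.0011705744416146723, 0.0007132593303203004, 0.0025187073514476295, -8.558072906490296e-05], 'tau': [0.0006721860700054094, -61.26444339752197, -25.818450450897217, 0.06931261159479618, 0.04821822862140834, -9.443679118703585e-05], 'tcp_pos': [242.6683148811474, -575.7127855182807, 214.0775564661367], 'ee_rot': [[0.9215058206000352, 0.38836442036500496, -0.00031558645325708185], [0.3883645343082353, -0.9215052621059335, 0.0010200012853743912], [0.00010531763064026125, -0.0010624997074451725, -0.9999994300011218]], 'ft_force': [-0.5409520935168292, -0.0368403071003368, 0.07833701208798606], 'wrist_torque': [-0.0105695917858932, 0.007757069522878034, -0.01443742002334739], 'grasp_force': 0.0, 'grip_width': 94.71776318891264}
top [[486.56964969   0.         323.09464299]
 [  0.         486.56964969 239.53847004]
 [  0.           0.           1.        ]] [ 381.06280968  -16.17870768 1209.5877649 ] [[ 0.02178618  0.99884866 -0.04274001]
 [-0.99972452  0.02213882  0.00779493]
 [ 0.00873216  0.04255842  0.99905582]] ['frame', 'mtx', 'origin', 'attitude']
side [[565.81544226   0.         319.20374065]
 [  0.         565.81544226 225.74384523]
 [  0.           0.           1.        ]] [1041.37960162 -569.2165205   870.24715943] [[ 0.69811978 -0.50352199  0.50901314]
 [ 0.71591504  0.50056469 -0.48672441]
 [-0.00971756  0.7042021   0.70993308]] ['frame', 'mtx', 'origin', 'attitude']
```

View pics/top0.png

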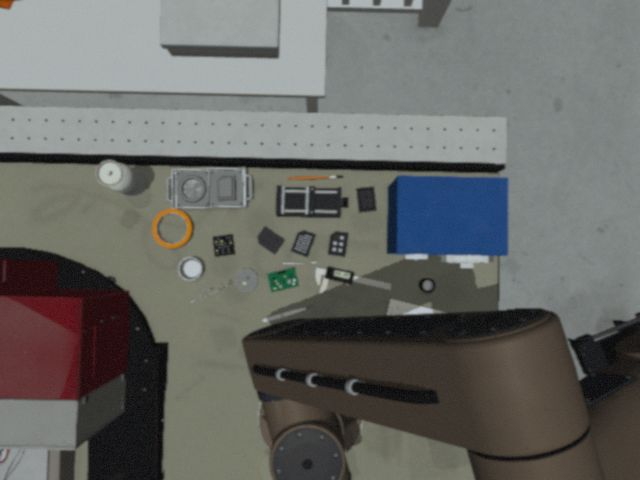

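View pics/side0.png

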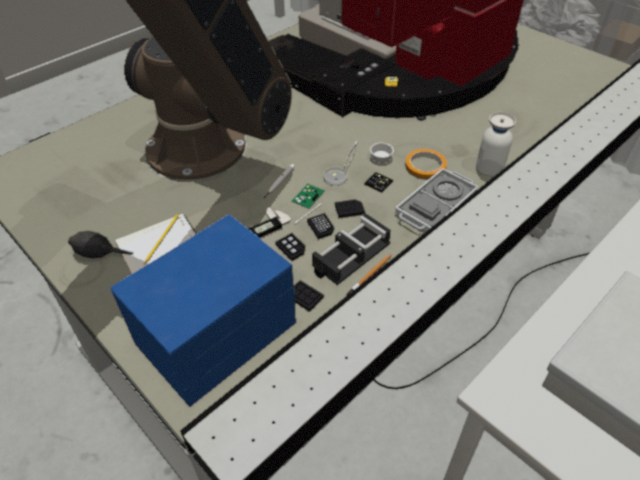

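```bash
cat > h.py <<'E'
import numpy as np,cv2
from station import monitor,get_image
def shot(n,k=4):
    ds=[get_image(n) for _ in range(k)]
    d=ds[0];d["frame"]=np.mean([x["frame"] for x in ds],0).astype(np.uint8);return d
def crop(d,name,x0,y0,w,h,s):
    cv2.imwrite("pics/"+name,cv2.resize(d["frame"][y0:y0+h,x0:x0+w,::-1],None,fx=s,fy=s,interpolation=cv2.INTER_CUBIC))
def ray(d,u,v,z):
    K=d["mtx"];R=np.array(d["attitude"]);o=np.array(d["origin"])
    r=R@np.array([(u-K[0,2])/K[0,0],-(v-K[1,2])/K[1,1],-1.]);return o+r*(z-o[2])/r[2]
def proj(d,P):
    K=d["mtx"];R=np.array(d["attitude"]);c=(np.atleast_2d(P)-np.array(d["origin"]))@R
    return np.c_[K[0,2]+K[0,0]*c[:,0]/-c[:,2],K[1,2]-K[1,1]*c[:,1]/-c[:,2]]
E
python3 - <<'E'
from h import *
import pickle
d={n:shot(n) for n in("top","side")};pickle.dump(d,open("s0.pkl","wb"))
crop(d["top"],"c1.png",200,180,190,90,4.2)
crop(d["top"],"c2.png",160,155,100,65,8)
crop(d["side"],"c3.png",260,160,140,150,4)
crop(d["top"],"c4.png",400,260,60,50,8)
E
```

```text
(no output)
```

View pics/c1.png

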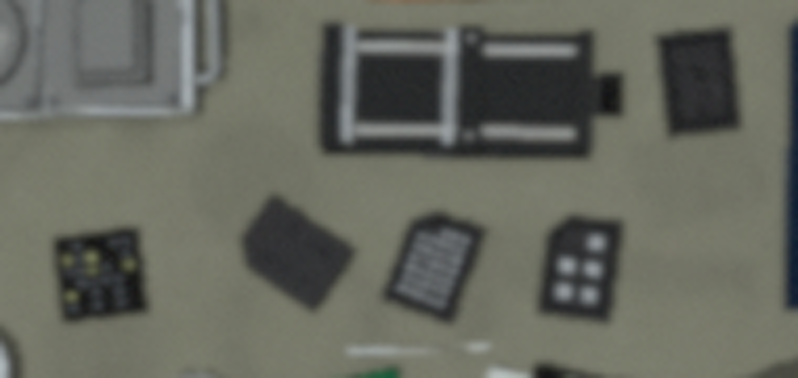

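View pics/c2.png

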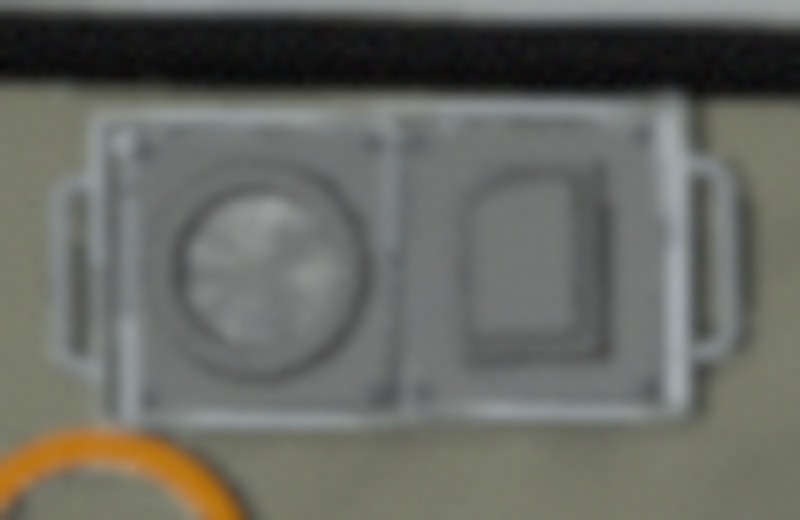

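View pics/c3.png

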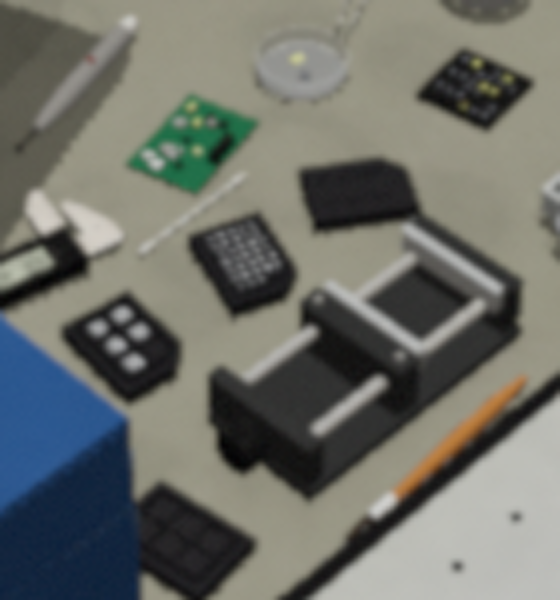

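View pics/c4.png

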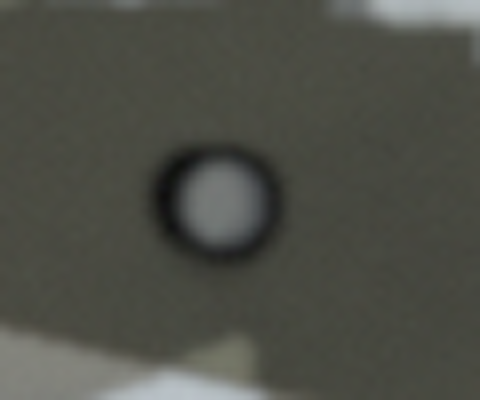

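```bash
cat >> h.py <<'E'
from scipy.optimize import minimize
OUT=np.array([[-30,-22],[30,-22],[30,10],[18,22],[-30,22]],float)
def T(p,P,z):
    c,s=np.cos(p[2]),np.sin(p[2]);P=np.asarray(P,float)
    return np.c_[P@np.array([[c,s],[-s,c]])+p[:2],np.full(len(P),z)]
def sil(d,p,zs,S,off,shape,out=OUT):
    q=np.vstack([proj(d,T(p,o,z)) for o,z in zs])
    h=cv2.convexHull(((q-off+.5)*S-.5).astype(np.float32))
    m=np.zeros(shape,np.uint8);cv2.fillConvexPoly(m,np.round(h*256).astype(np.int32),1,cv2.LINE_8,8);return m
FIELD=OUT*[53/60,37/44]
TRAY=[(OUT,0),(OUT,10),(FIELD*.95,14)];COV=[(OUT,0),(OUT,10)]
def fitsil(d,p0,zs,thr=None,S=8,win=26):
    u=proj(d,[[p0[0],p0[1],6]])[0];off=np.round(u).astype(int)-win
    g=d["frame"][off[1]:off[1]+2*win,off[0]:off[0]+2*win].max(2)
    g=cv2.resize(g,None,fx=S,fy=S,interpolation=cv2.INTER_CUBIC)
    # blend weight: darkness relative to bench
    b=np.percentile(g,85);k=np.percentile(g,3)+10;m=(g<(thr or (b+k)/2)).astype(np.uint8)
    m=cv2.morphologyEx(m,cv2.MORPH_CLOSE,np.ones((29,29)))
    n,l,st,ce=cv2.connectedComponentsWithStats(m);i=l[win*S,win*S]
    if i: m=(l==i).astype(np.uint8)
    f=lambda p:np.sum(sil(d,p,zs,S,off,m.shape)!=m)/m.sum()
    best=None
    for t in np.linspace(-.5,.5,9)if len(p0)<3 else[p0[2]]:
        r=minimize(f,[p0[0],p0[1],t],method="Nelder-Mead",options=dict(initial_simplex=[[p0[0],p0[1],t],[p0[0]+5,p0[1],t],[p0[0],p0[1]+5,t],[p0[0],p0[1],t+.12]],maxiter=150))
        if best is None or r.fun<best.fun:best=r
    return best.x,best.fun
E
python3 - <<'E'
from h import *
import pickle
D=pickle.load(open("s0.pkl","rb"));t=D["top"]
for n,(X,Y),zs in(("large",(581,268),TRAY),("small",(435,267),TRAY),("cover",(298,253),COV)):
    p=ray(t,200+X/4.2,180+Y/4.2,6)
    for c in D: print(n,c,*[np.round(v,3) for v in fitsil(D[c],p[:2],zs)])
print("loupe",ray(t,400+218/8,260+203/8,36),ray(t,400+218/8,260+203/8,18))
# loupe outer circle at z=36
# caddy edge fit
A=np.linspace(0,2*np.pi,120);C=np.c_[np.cos(A),np.sin(A)]
def lin(P,n=40): P=np.vstack([P,P[:1]]);return np.vstack([np.linspace(P[i],P[i+1],n) for i in range(len(P)-1)])
R=np.array([[-48,-90],[48,-90],[48,90],[-48,90]],float)
def curves(p,s): # s:+1 nest at +y
    o=lambda P,y:P+[0,y]
    return [T(p,lin(R),24),T(p,o(C*34,-42*s),22),T(p,o(C*25,-42*s),22),T(p,o(lin(OUT),42*s),26),T(p,o(lin(FIELD),42*s),26)]
def G(d):
    g=cv2.GaussianBlur(cv2.cvtColor(d["frame"],cv2.COLOR_RGB2GRAY).astype(np.float32),(0,0),.7)
    return np.sqrt(np.hypot(cv2.Sobel(g,5,1,0),cv2.Sobel(g,5,0,1)))
def cost(p,ds):
    r=0
    for d,g in ds:
        for c in curves(p,-1):
            q=proj(d,c).astype(np.float32);r-=cv2.remap(g,q[:,:1],q[:,1:],cv2.INTER_LINEAR).mean()
    return r
p0=ray(t,160+400/8,155+265/8,24)
gs={c:(D[c],G(D[c])) for c in D}
for ds in(["top"],["side"],["top","side"]):
    best=min((minimize(cost,[p0[0]+a,p0[1]+b,0],args=([gs[c] for c in ds],),method="Nelder-Mead",options=dict(initial_simplex=[[p0[0]+a,p0[1]+b,0],[p0[0]+a+4,p0[1]+b,0],[p0[0]+a,p0[1]+b+4,0],[p0[0]+a,p0[1]+b,.04]])) for a in(-5,0,5) for b in(-5,0,5)),key=lambda r:r.fun)
    print("caddy",ds,best.x.round(3),best.fun)
im=[]
for n,x0,y0,w,h,s in(("top",160,155,100,65,8),("side",390,160,95,75,8)):
    f=cv2.resize(D[n]["frame"][y0:y0+h,x0:x0+w,::-1],None,fx=s,fy=s,interpolation=cv2.INTER_CUBIC)
    for c in curves(best.x,-1):
        cv2.polylines(f,[np.round((proj(D[n],c)-[x0,y0]+.5)*s).astype(np.int32)],True,(0,0,255),1)
    im.append(cv2.resize(f,None,fx=.5,fy=.5) if 0 else f)
cv2.imwrite("pics/ov.png",cv2.resize(np.vstack([np.pad(i,((0,0),(0,800-i.shape[1]),(0,0))) for i in im]),None,fx=.53,fy=.53,interpolation=cv2.INTER_AREA))
E
```

```text
large top [ 4.24137e+02 -6.17890e+01 -1.17000e-01] 0.023
large side [ 4.23351e+02 -5.94360e+01 -1.47000e-01] 0.063
small top [ 4.2410e+02  2.3965e+01 -3.4300e-01] 0.597
small side [ 4.24383e+02  2.68610e+01 -3.30000e-01] 0.33
cover top [429.115 107.237   0.991] 0.039
cover side [428.723 109.843   0.975] 0.33
loupe [ 326.33180231 -278.61012475   36.        ] [ 325.49236093 -282.63518844   18.        ]
caddy ['top'] [5.53533e+02 2.52329e+02 1.13000e-01] -34.842498779296875
caddy ['side'] [5.58421e+02 2.51970e+02 6.70000e-02] -47.4713020324707
caddy ['top', 'side'] [5.57588e+02 2.52018e+02 5.90000e-02] -80.73729705810547
```

View pics/ov.png

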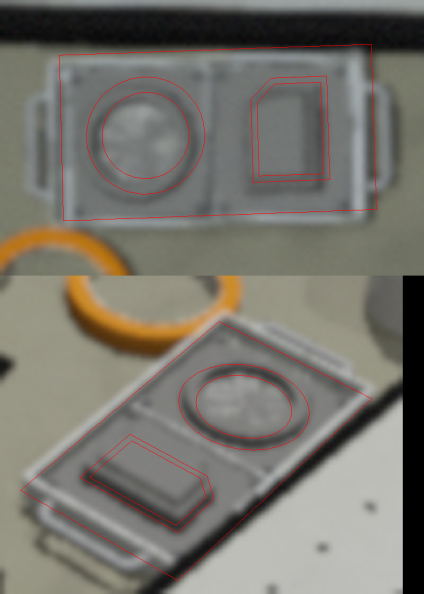

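```bash
python3 - <<'E'
s=open("h.py").read()
a=s.index("    n,l,st,ce=");b=s.index("    f=lambda p:np.sum(sil")
s=s[:a]+'''    cs=cv2.findContours(m,cv2.RETR_EXTERNAL,cv2.CHAIN_APPROX_NONE)[0]
    c=max((c for c in cs if cv2.pointPolygonTest(cv2.convexHull(c),(win*S,win*S),False)>0),key=cv2.contourArea)
    m=cv2.drawContours(np.zeros_like(m),[cv2.convexHull(c)],0,1,-1)
'''+s[b:]
open("h.py","w").write(s)
E
cat > cad.py <<'E'
from h import *
from scipy.ndimage import map_coordinates
A=np.linspace(0,2*np.pi,120);C=np.c_[np.cos(A),np.sin(A)]
def lin(P,n=40): P=np.vstack([P,P[:1]]);return np.vstack([np.linspace(P[i],P[i+1],n) for i in range(len(P)-1)])
R=np.array([[-48,-90],[48,-90],[48,90],[-48,90]],float)
FT=OUT*[50/60,34/44]
def curves(p,s=-1):
    o=lambda P,y:P+[0,y]
    return [T(p,lin(R),24),T(p,o(C*34,-42*s),22),T(p,o(C*25,-42*s),22),T(p,o(lin(OUT),42*s),26),T(p,o(lin(FT),42*s),30)]
def G(d):
    g=cv2.GaussianBlur(cv2.cvtColor(d["frame"],cv2.COLOR_RGB2GRAY).astype(np.float32),(0,0),.8)
    return cv2.Sobel(g,5,1,0),cv2.Sobel(g,5,0,1)
def cost(p,d,g):
    r=0
    for c in curves(p):
        q=proj(d,c);t=np.gradient(q,axis=0);n=np.c_[-t[:,1],t[:,0]]/(np.linalg.norm(t,axis=1)[:,None]+1e-9)
        v=[map_coordinates(k,[q[:,1],q[:,0]],order=1) for k in g]
        r-=np.sqrt(np.abs(v[0]*n[:,0]+v[1]*n[:,1])).mean()
    return r
E
python3 - <<'E'
from cad import *
import pickle
D=pickle.load(open("s0.pkl","rb"));t=D["top"]
for n,(X,Y),zs in(("large",(581,268),TRAY),("small",(435,267),TRAY),("cover",(298,253),COV)):
    p=ray(t,200+X/4.2,180+Y/4.2,6)
    for c in D:
        x,f=fitsil(D[c],p[:2],zs,win=22 if c=="top" else 30); print(n,c,x.round(3),round(f,3))
best={}
for n in D:
    g=G(D[n])
    best[n]=min(((cost((x,y,th),D[n],g),x,y,th) for x in np.arange(540,566,1.) for y in np.arange(240,266,1.) for th in np.arange(-.06,.061,.015)))
    print(n,np.round(best[n],3))
im=[]
for n,x0,y0,w,h,s in(("top",165,160,90,60,8),("side",390,160,95,75,8)):
    g=cv2.cvtColor(D[n]["frame"],cv2.COLOR_RGB2GRAY)[y0:y0+h,x0:x0+w]
    f=cv2.resize(np.clip((g.astype(float)-60)*1.6,0,255).astype(np.uint8),None,fx=s,fy=s,interpolation=cv2.INTER_CUBIC)
    f=cv2.cvtColor(f,cv2.COLOR_GRAY2BGR)
    for c in curves(best[n][1:]):
        cv2.polylines(f,[np.round((proj(D[n],c)-[x0,y0]+.5)*s).astype(np.int32)],True,(0,0,255),1)
    im.append(f)
cv2.imwrite("pics/ov2.png",cv2.resize(np.hstack([np.pad(i,((0,600-i.shape[0]),(0,0),(0,0))) for i in im]),(800,324),interpolation=cv2.INTER_AREA))
E
```

```text
large top [ 4.24121e+02 -6.18160e+01 -1.20000e-01] 0.038
large side [ 4.23498e+02 -5.93910e+01 -1.10000e-01] 0.044
small top [ 4.24104e+02  2.41300e+01 -3.36000e-01] 0.076
small side [4.72084e+02 2.32400e+00 4.44000e-01] 0.602
cover top [429.444 107.282   0.991] 0.062
cover side [4.85023e+02 9.13420e+01 1.45000e-01] 0.576
top [-3.1186e+01  5.5700e+02  2.5600e+02  3.0000e-02]
side [-4.403e+01  5.590e+02  2.520e+02  6.000e-02]
```

View pics/ov2.png

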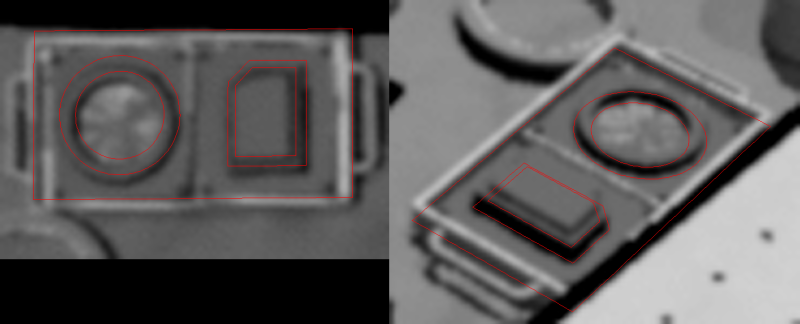

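```bash
python3 - <<'E'
from cad import *
import pickle
D=pickle.load(open("s0.pkl","rb"));t=D["top"]
c=ray(t,160+387.5/8-.45,155+260.5/8-.45,24);print(c)
p=[c[0],c[1],.04]
im=[]
for n,x0,y0,w,h,q in(("top",165,165,90,60,p),("side",395,165,90,70,[p[0]-.5,p[1]+2.5,.04])):
    s=8
    g=cv2.cvtColor(D[n]["frame"],cv2.COLOR_RGB2GRAY)[y0:y0+h,x0:x0+w]
    f=cv2.resize(np.clip((g.astype(float)-60)*1.6,0,255).astype(np.uint8),None,fx=s,fy=s,interpolation=cv2.INTER_CUBIC)
    f=cv2.cvtColor(f,cv2.COLOR_GRAY2BGR)
    for k in curves(q):
        cv2.polylines(f,[np.round((proj(D[n],k)-[x0,y0]+.5)*s).astype(np.int32)],True,(0,0,255),1)
    im.append(f)
cv2.imwrite("pics/ov3.png",cv2.resize(np.vstack(im),(415,600),interpolation=cv2.INTER_AREA))
E
```

```text
[553.81817801 258.75581858  24.        ]
```

View pics/ov3.png

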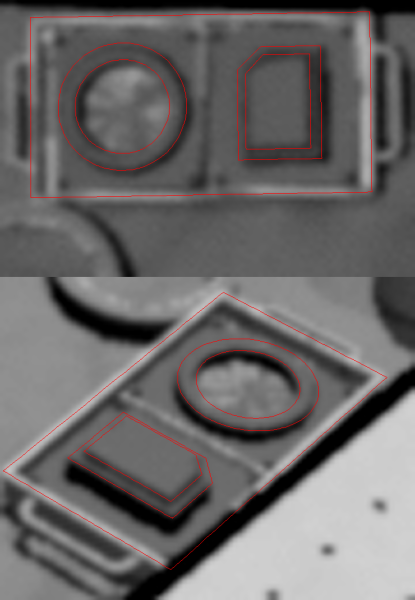

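carry_out(
  motion=[
    [[1, 3.7, 0, -0.05, 0.2], [1, 3.7, 0, -0.05, 0.2], [1, 3.7, 0, -0.05, 0.2], [1, 3.7, 0, -0.05, 0.2], [1, 3.7, 0, -0.05, 0.2], [1, 3.7, 0, -0.05, 0.2], [1, 3.7, 0, -0.05, 0.2], [1.1, 3.7, 0, -0.05, 0.2], [0, 0, 0, 0, 0.2], [0, 0, 0, 0, 0.2]],
  ],
  force=15,
)

```text
t: 1.5
tcp_pos: [324.1, -279.8, 215.1]
ee_rot: [[1.0, 0.001, 0.001], [0.001, -1.0, -0.001], [0.001, 0.001, -1.0]]
ft_force: [0.2, -0.6, 0.5]
grip_width: 76.1
grasp_force: 0.0
```

carry_out(
  motion=[
    [[0, 0, -4, 0, 0.2], [0, 0, -4, 0, 0.2], [0, 0, -4, 0, 0.2], [0, 0, -4, 0, 0.2], [0, 0, -2, 0, 0.2], [0, 0, -1.5, 0, 0.2], [0, 0, 0, 0, 0.2], [0, 0, 0, 0, 0.9], [0, 0, 0, 0, 0.9], [0, 0, 0, 0, 0.9], [0, 0, 0, 0, 0.9], [0, 0, 0, 0, 0.9]],
  ],
  force=15,
)

```text
t: 2.7
tcp_pos: [323.9, -280.1, 20.1]
ee_rot: [[1.0, -0.001, 0.001], [-0.001, -1.0, -0.001], [0.001, 0.001, -1.0]]
ft_force: [0.0, 0.3, 0.6]
grip_width: 41.7
grasp_force: 0.0
```

carry_out(
  motion=[
    [[0, 0, 0, 0, 0.9], [0, 0, 0, 0, 0.9], [0, 0, 0, 0, 0.9], [0, 0, 0, 0, 0.9], [0, 0, 0, 0, 0.9]],
  ],
)

```text
t: 3.2
tcp_pos: [323.8, -280.0, 19.9]
ee_rot: [[1.0, -0.001, 0.0], [-0.001, -1.0, -0.0], [0.0, 0.0, -1.0]]
ft_force: [-0.6, 0.9, 5.8]
grip_width: 34.6
grasp_force: 15.0
```

```bash
python3 - <<'E'
from h import *
d=get_image("top");crop(d,"l1.png",380,220,110,90,6)
E
```

carry_out(
  motion=[
    [[0, 0, 1, 0, 0.9], [0, 0, 2.5, 0, 0.9], [0, 0, 4, 0, 0.9], [0, 0, 4, 0, 0.9], [0, 0, 4, 0, 0.9], [0, 0, 3, 0, 0.9], [0, 0, 1, 0, 0.9], [0, 1, 0, 0, 0.9], [0, 2, 0, 0, 0.9], [0, 3, 0, 0, 0.9], [0, 3, 0, 0, 0.9], [0, 3, 0, 0, 0.9]],
  ],
)

```text
t: 4.45
tcp_pos: [322.6, -157.9, 213.1]
ee_rot: [[1.0, -0.002, -0.003], [-0.002, -1.0, 0.002], [-0.003, -0.002, -1.0]]
ft_force: [-0.1, 0.6, 0.2]
grip_width: 34.6
grasp_force: 15.0
```

carry_out(
  motion=[
    [[1.9, 3.85, 0, 0, 0.9], [1.9, 3.85, 0, 0, 0.9], [1.9, 3.85, 0, 0, 0.9], [1.9, 3.85, 0, 0, 0.9], [1.9, 3.85, 0, 0, 0.9], [1.9, 3.85, 0, 0, 0.9], [1.9, 3.85, 0, 0, 0.9], [1.9, 3.85, 0, 0, 0.9], [1.9, 3.85, 0, 0, 0.9], [1.9, 3.85, 0, 0, 0.9], [1.9, 3.85, 0, 0.02, 0.9], [1.9, 3.85, 0, 0.02, 0.9]],
  ],
)

```text
t: 5.65
tcp_pos: [550.9, 303.9, 212.2]
ee_rot: [[0.999, 0.04, -0.003], [0.04, -0.999, -0.002], [-0.003, 0.001, -1.0]]
ft_force: [0.4, -0.3, 0.2]
grip_width: 34.9
grasp_force: 15.0
```

carry_out(
  motion=[
    [[0, 0, -3, 0, 0.9], [0, 0, -4, 0, 0.9], [0, 0, -4, 0, 0.9], [0, 0, -3, 0, 0.9], [0, 0, 0, 0, 0.9], [0, 0, 0, 0, 0.9]],
  ],
)

```text
t: 6.25
tcp_pos: [551.0, 302.1, 73.9]
ee_rot: [[0.999, 0.039, -0.002], [0.039, -0.999, -0.001], [-0.002, 0.001, -1.0]]
ft_force: [-0.3, 0.0, 0.5]
grip_width: 34.9
grasp_force: 15.0
```

```bash
python3 - <<'E'
from h import *
a=shot("top",2);b=shot("side",2)
crop(a,"w1.png",150,140,120,80,3.3);crop(b,"w2.png",380,120,120,120,3.3)
x=cv2.imread("pics/w1.png");y=cv2.imread("pics/w2.png")
cv2.imwrite("pics/w.png",np.hstack([np.pad(x,((0,y.shape[0]-x.shape[0]),(0,0),(0,0))),y]))
print(monitor.state()["tcp_pos"],monitor.state()["t"])
E
```

```text
[552.208038   302.33244416  76.17973652] 6.45
```

View pics/w.png

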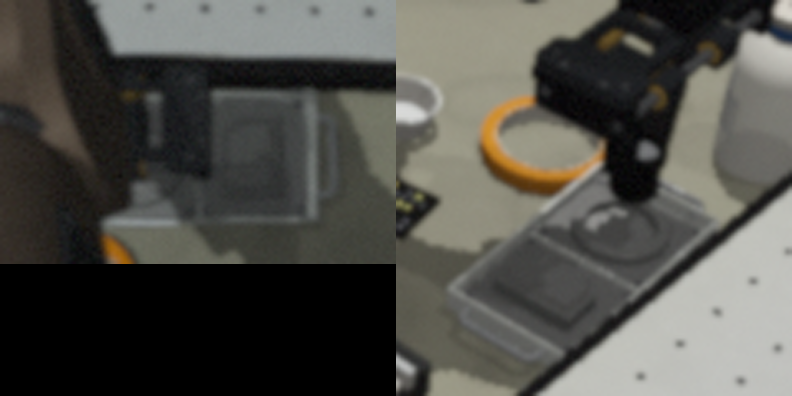

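carry_out(
  motion=[
    [[0, 0, -2, 0, 0.9], [0, 0, -1, 0, 0.9], [0, 0, -0.5, 0, 0.9], [0, 0, -0.4, 0, 0.9], [0, 0, -0.2, 0, 0.9], [0, 0, 0, 0, 0.9], [0, 0, 0, 0, 0.9]],
  ],
)

```text
t: 7.15
tcp_pos: [551.9, 302.1, 34.0]
ee_rot: [[0.999, 0.039, 0.001], [0.039, -0.999, 0.0], [0.001, -0.0, -1.0]]
ft_force: [-0.1, 0.2, 0.1]
grip_width: 34.5
grasp_force: 15.0
```

carry_out(
  motion=[
    [[0, 0, -0.05, 0, 0.8], [0, 0, 0, 0, 0.5], [0, 0, 0, 0, 0.4], [0, 0, 0, 0, 0.35], [0, 0, 0, 0, 0.35], [0, 0, 0.5, 0, 0.35], [0, 0, 1.5, 0, 0.35], [0, 0, 3, 0, 0.35], [0, 0, 4, 0, 0.35], [0, 0, 3, 0, 0.35], [0, 0, 1, 0, 0.35]],
  ],
)

```text
t: 8.25
tcp_pos: [552.8, 302.5, 167.8]
ee_rot: [[0.999, 0.039, 0.005], [0.039, -0.999, 0.002], [0.005, -0.002, -1.0]]
ft_force: [0.6, 0.3, 0.3]
grip_width: 61.9
grasp_force: 0.0
```

carry_out(
  motion=[
    [[-1, -3, 0, -0.015, 0.35], [-1.3, -3.7, 0, -0.015, 0.35], [-1.3, -3.7, 0, -0.015, 0.35], [-1.3, -3.7, 0, -0.015, 0.35], [-1.3, -3.7, 0, -0.015, 0.35], [-1.3, -3.7, 0, -0.015, 0.35], [-1.3, -3.7, 0, -0.015, 0.35], [-1.3, -3.7, 0, -0.015, 0.35], [-1.3, -3.7, 0, -0.015, 0.35], [-1.4, -3.67, 0, -0.02, 0.35], [0, 0, 0, 0, 0.35], [0, 0, 0, 0, 0.35]],
  ],
)

```text
t: 9.45
tcp_pos: [423.5, -61.2, 163.3]
ee_rot: [[0.993, -0.118, 0.0], [-0.118, -0.993, -0.0], [0.0, 0.0, -1.0]]
ft_force: [-0.1, 0.9, -0.7]
grip_width: 62.0
grasp_force: 0.0
```

```bash
python3 - <<'E'
from h import *
a=shot("side",2);crop(a,"v.png",240,120,250,190,3.2)
s=monitor.state();print(s["tcp_pos"],s["t"],s["grip_width"],s["ee_rot"][0])
E
```

```text
[423.91584115 -60.09550978 163.24731548] 9.55 61.89591123919005 [ 9.93325675e-01 -1.15343359e-01  1.15392503e-04]
```

View pics/v.png

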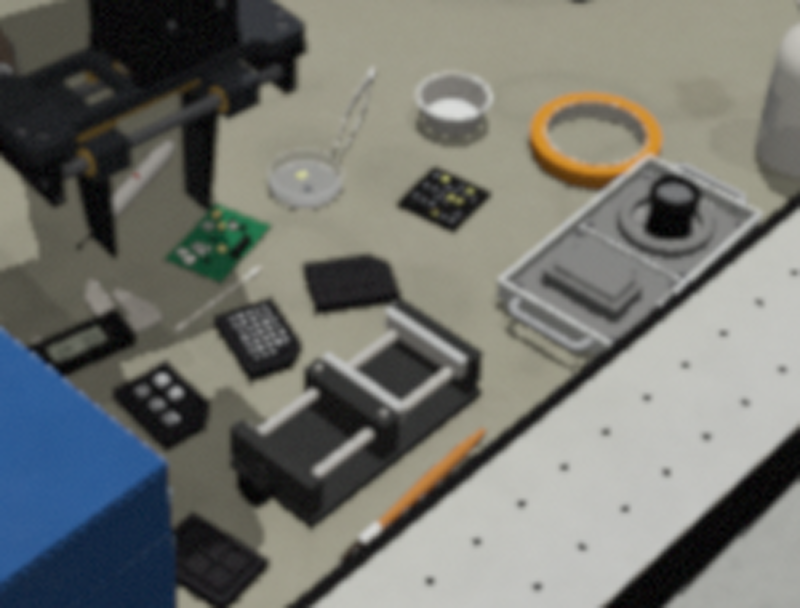

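carry_out(
  motion=[
    [[0, 0, -4, 0, 0.35], [0, 0, -4, 0, 0.35], [0, 0, -4, 0, 0.35], [0, 0, -2.5, 0, 0.35], [0, 0, -1, 0, 0.35], [0, 0, -0.5, 0, 0.35], [0, 0, -0.1, 0, 0.35], [0, 0, 0, 0, 0.7], [0, 0, 0, 0, 0.7], [0, 0, 0, 0, 0.7], [0, 0, 0, 0, 0.7], [0, 0, 0, 0, 0.7]],
  ],
  force=12,
)

```text
t: 10.75
tcp_pos: [424.1, -60.8, 2.9]
ee_rot: [[0.993, -0.116, 0.001], [-0.116, -0.993, -0.001], [0.002, 0.0, -1.0]]
ft_force: [0.1, 1.3, 8.9]
grip_width: 44.2
grasp_force: 12.0
```

carry_out(
  motion=[
    [[0, 0, 0, 0, 0.7], [0, 0, 0, 0, 0.7]],
  ],
)

```text
t: 10.95
tcp_pos: [424.1, -60.8, 2.9]
ee_rot: [[0.993, -0.116, 0.001], [-0.116, -0.993, -0.001], [0.001, 0.0, -1.0]]
ft_force: [-0.3, 1.8, 7.4]
grip_width: 44.3
grasp_force: 12.0
```

carry_out(
  motion=[
    [[0, 0, 0.5, 0, 0.7], [0, 0, 2, 0, 0.7], [0, 0, 4, 0, 0.7], [0, 0, 4, 0, 0.7], [0, 0, 1.5, 0, 0.7], [1, 2, 0, 0.02, 0.7], [1.6, 3.5, 0, 0.02, 0.7], [1.6, 3.5, 0, 0.02, 0.7], [1.6, 3.5, 0, 0.02, 0.7], [1.6, 3.5, 0, 0.02, 0.7], [1.6, 3.5, 0, 0.02, 0.7], [1.6, 3.5, 0, 0.02, 0.7]],
  ],
)

```text
t: 12.15
tcp_pos: [529.9, 170.9, 122.6]
ee_rot: [[1.0, 0.025, 0.0], [0.025, -1.0, -0.0], [0.0, 0.0, -1.0]]
ft_force: [1.1, -0.7, -0.4]
grip_width: 43.6
grasp_force: 12.0
```

carry_out(
  motion=[
    [[1.5, 3, 0, 0.015, 0.7], [1, 1.88, 0, 0, 0.7], [0.62, 0, 0, 0, 0.7], [0, 0, -3, 0, 0.7], [0, 0, -2, 0, 0.7], [0, 0, 0, 0, 0.7], [0, 0, 0, 0, 0.7], [0, 0, 0, 0, 0.7]],
  ],
)

```text
t: 12.95
tcp_pos: [561.5, 217.8, 73.5]
ee_rot: [[0.999, 0.038, 0.002], [0.038, -0.999, 0.0], [0.002, -0.0, -1.0]]
ft_force: [-0.5, 0.2, -0.6]
grip_width: 44.0
grasp_force: 12.0
```

```bash
python3 - <<'E'
from cad import *
a=shot("top",3);b=shot("side",3)
s=monitor.state();z=s["tcp_pos"][2];x,y=s["tcp_pos"][:2];print(s["tcp_pos"],s["t"],s["grip_width"],s["ee_rot"][0])
im=[]
for d,x0,y0,w,h,dy in((a,195,160,70,60,-1.25),(b,385,150,80,80,1.25)):
    S=7;f=cv2.resize(d["frame"][y0:y0+h,x0:x0+w,::-1],None,fx=S,fy=S,interpolation=cv2.INTER_CUBIC)
    f=cv2.convertScaleAbs(f,alpha=1.8)
    for c,col in((T((555.3,218+dy,.04),lin(OUT),26),(0,255,0)),(T((x,y+dy,.04),lin(OUT),z+8),(0,0,255)),(T((x,y+dy,.04),lin(OUT),z-2),(0,0,255))):
        cv2.polylines(f,[np.round((proj(d,c)-[x0,y0]+.5)*S).astype(np.int32)],True,col,1)
    im.append(f)
H=560
cv2.imwrite("pics/n1.png",cv2.resize(np.hstack([np.pad(i,((0,H-i.shape[0]),(0,0),(0,0))) for i in im]),(800,427),interpolation=cv2.INTER_AREA))
E
```

```text
[561.04068622 218.15750468  72.64293921] 13.25 43.862954738445985 [9.99249839e-01 3.87215413e-02 6.33623218e-04]
```

View pics/n1.png

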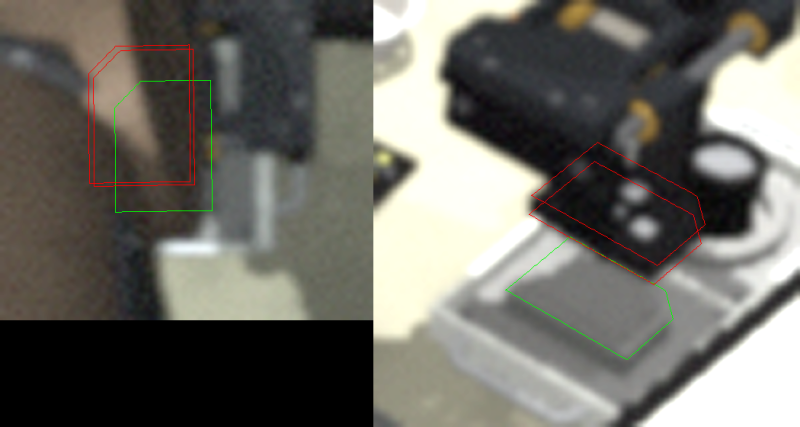

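carry_out(
  motion=[
    [[-0.57, 0, -1.5, 0, 0.7], [0, 0, -1.5, 0, 0.7], [0, 0, -0.6, 0, 0.7], [0, 0, 0, 0, 0.7], [0, 0, -0.2, 0, 0.7], [0, 0, -0.2, 0, 0.7], [0, 0, -0.2, 0, 0.7], [0, 0, 0, 0, 0.7]],
  ],
)

```text
t: 14.05
tcp_pos: [555.2, 218.1, 30.2]
ee_rot: [[0.999, 0.039, 0.0], [0.039, -0.999, -0.0], [0.0, 0.0, -1.0]]
ft_force: [-0.5, -0.6, -0.9]
grip_width: 43.7
grasp_force: 12.0
```

carry_out(
  motion=[
    [[0, 0, -0.1, 0, 0.7], [0, 0, -0.1, 0, 0.7], [0, 0, -0.1, 0, 0.7], [0, 0, 0, 0, 0.7]],
  ],
)

```text
t: 14.45
tcp_pos: [555.5, 218.2, 28.4]
ee_rot: [[0.999, 0.039, 0.001], [0.039, -0.999, 0.0], [0.001, -0.0, -1.0]]
ft_force: [-3.3, -1.4, 13.8]
grip_width: 43.8
grasp_force: 12.0
```

carry_out(
  motion=[
    [[0, 0, 0.05, 0, 0.5], [0, 0, 0, 0, 0.4], [0, 0, 0, 0, 0.35], [0, 0, 0, 0, 0.35], [0, 0, 0.5, 0, 0.35], [0, 0, 2, 0, 0.35], [0, 0, 4, 0, 0.35], [0, 0, 3, 0, 0.35], [0, 0, 1, 0, 0.35]],
  ],
)

```text
t: 15.35
tcp_pos: [556.3, 218.4, 136.0]
ee_rot: [[0.999, 0.039, 0.004], [0.039, -0.999, 0.001], [0.004, -0.001, -1.0]]
ft_force: [0.4, -0.1, 0.3]
grip_width: 61.7
grasp_force: 0.0
```

carry_out(
  motion=[
    [[-1.5, -2.2, 0, -0.05, 0.35], [-2, -3, 0, -0.05, 0.35], [-2, -3, 0, -0.05, 0.35], [-2, -3, 0, -0.05, 0.35], [-2, -3, 0, -0.05, 0.35], [-2, -3, 0, -0.05, 0.35], [-1.6, -2.07, 0, -0.075, 0.35], [0, 0, 0, 0, 0.35], [0, 0, 0, 0, 0.35]],
  ],
)

```text
t: 16.25
tcp_pos: [424.4, 25.2, 132.6]
ee_rot: [[0.944, -0.33, 0.0], [-0.33, -0.944, -0.0], [0.0, -0.0, -1.0]]
ft_force: [0.4, 0.3, -0.2]
grip_width: 62.0
grasp_force: 0.0
```

```bash
python3 - <<'E'
from cad import *
b=shot("side",3);s=monitor.state();print(s["tcp_pos"],s["t"],s["grip_width"],s["ee_rot"][0])
S=7;im=[]
for x0,y0,w,h,L in((385,150,80,80,[T((555.3,219.25,.04),lin(OUT),z) for z in(26,36)]),(300,200,50,50,[T((424.2,26.65,-.335),lin(OUT),z) for z in(0,10)])):
    f=cv2.resize(b["frame"][y0:y0+h,x0:x0+w,::-1],None,fx=S,fy=S,interpolation=cv2.INTER_CUBIC);f=cv2.convertScaleAbs(f,alpha=1.8)
    for c in L: cv2.polylines(f,[np.round((proj(b,c)-[x0,y0]+.5)*S).astype(np.int32)],True,(0,0,255),1)
    im.append(np.pad(f,((0,560-f.shape[0]),(0,0),(0,0))))
cv2.imwrite("pics/n2.png",cv2.resize(np.hstack(im),(800,492)))
E
```

```text
[424.72158744  25.97599213 132.52410117] 16.4 61.66197767923649 [ 9.44519650e-01 -3.28454909e-01  6.26020502e-05]
```

View pics/n2.png

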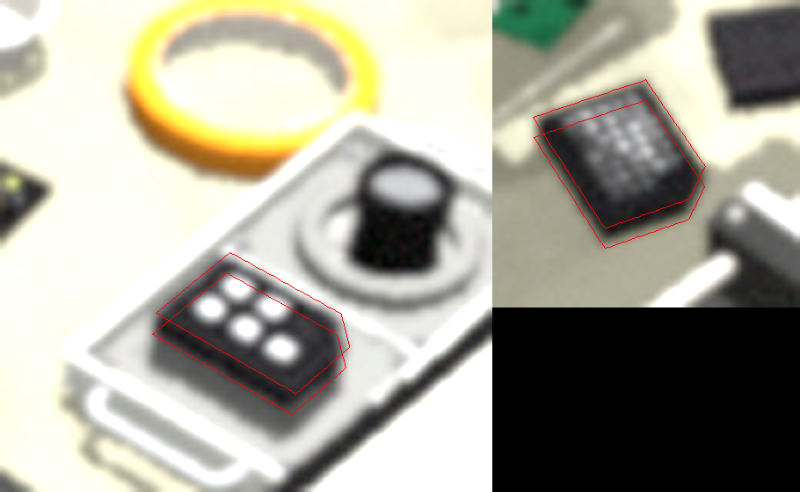

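carry_out(
  motion=[
    [[0, 0, -3, 0, 0.44], [0, 0, -4, 0, 0.44], [0, 0, -3, 0, 0.44], [0, 0, -1.5, 0, 0.44], [0, 0, -1, 0, 0.44], [0, 0, -0.5, 0, 0.44], [0, 0, 0, 0, 0.44], [0, 0, 0, 0, 0.7], [0, 0, 0, 0, 0.7], [0, 0, 0, 0, 0.7], [0, 0, 0, 0, 0.7], [0, 0, 0, 0, 0.7]],
  ],
  force=12,
)

```text
t: 17.6
tcp_pos: [424.6, 25.4, 3.3]
ee_rot: [[0.944, -0.33, 0.001], [-0.33, -0.944, -0.0], [0.001, -0.0, -1.0]]
ft_force: [-0.4, 1.9, 7.1]
grip_width: 43.8
grasp_force: 12.0
```

carry_out(
  motion=[
    [[0, 0, 0.5, 0, 0.7], [0, 0, 2, 0, 0.7], [0, 0, 4, 0, 0.7], [0, 0, 3.5, 0, 0.7], [0, 0, 2, 0, 0.7], [1.5, 2.2, 0, 0.05, 0.7], [2, 3, 0, 0.05, 0.7], [2, 3, 0, 0.05, 0.7], [2, 3, 0, 0.05, 0.7], [2, 3, 0, 0.05, 0.7], [2, 3, 0, 0.05, 0.7], [1.59, 2.08, 0, 0.075, 0.7]],
  ],
)

```text
t: 18.8
tcp_pos: [555.8, 220.0, 123.1]
ee_rot: [[0.999, 0.042, 0.0], [0.042, -0.999, 0.0], [0.0, -0.0, -1.0]]
ft_force: [-0.3, -0.7, -1.1]
grip_width: 43.6
grasp_force: 12.0
```

carry_out(
  motion=[
    [[0, 0, 0, 0, 0.7], [0, 0, -3, 0, 0.7], [0, 0, -3, 0, 0.7], [0, 0, -1, 0, 0.7], [0, 0, 0, 0, 0.7], [0, 0, 0, 0, 0.7]],
  ],
)

```text
t: 19.4
tcp_pos: [555.5, 218.0, 53.8]
ee_rot: [[0.999, 0.038, 0.001], [0.038, -0.999, 0.0], [0.001, -0.0, -1.0]]
ft_force: [0.8, 0.6, 0.6]
grip_width: 44.0
grasp_force: 12.0
```

carry_out(
  motion=[
    [[0, 0, -0.6, 0, 0.7], [0, 0, -0.3, 0, 0.7], [0, 0, -0.2, 0, 0.7], [0, 0, -0.15, 0, 0.7], [0, 0, 0, 0, 0.7]],
  ],
)

```text
t: 19.9
tcp_pos: [555.1, 218.3, 40.0]
ee_rot: [[0.999, 0.039, -0.0], [0.039, -0.999, -0.0], [-0.0, 0.0, -1.0]]
ft_force: [-0.4, 0.7, -0.3]
grip_width: 43.7
grasp_force: 12.0
```

carry_out(
  motion=[
    [[0, 0, -0.1, 0, 0.7], [0, 0, -0.1, 0, 0.7], [0, 0, 0, 0, 0.7]],
  ],
)

```text
t: 20.2
tcp_pos: [555.3, 218.3, 39.3]
ee_rot: [[0.999, 0.039, 0.001], [0.039, -0.999, 0.0], [0.001, -0.0, -1.0]]
ft_force: [-3.9, -1.5, 11.2]
grip_width: 44.1
grasp_force: 12.0
```

carry_out(
  motion=[
    [[0, 0, 0.05, 0, 0.5], [0, 0, 0, 0, 0.4], [0, 0, 0, 0, 0.4], [0, 0, 0, 0, 0.4], [0, 0, 0.5, 0, 0.4], [0, 0, 2, 0, 0.4], [0, 0, 4, 0, 0.44], [0, 0, 2, 0, 0.44], [0, 0, 0, 0, 0.44]],
  ],
)

```text
t: 21.1
tcp_pos: [556.3, 218.6, 126.8]
ee_rot: [[0.999, 0.039, 0.005], [0.039, -0.999, 0.001], [0.005, -0.001, -1.0]]
ft_force: [-0.5, -0.0, -0.5]
grip_width: 53.1
grasp_force: 0.0
```

```bash
python3 - <<'E'
from h import *
import pickle
D=pickle.load(open("s0.pkl","rb"))
b=shot("side",2);s=monitor.state();print(s["tcp_pos"],s["t"],s["grip_width"],s["ee_rot"][0])
g=lambda d,a:(cv2.cvtColor(d["frame"][a],cv2.COLOR_RGB2GRAY)<60).astype(np.float32)
for a in(np.s_[195:222,330:368],np.s_[280:312,290:325],np.s_[168:196,362:396]):
    A,B=g(D["side"],a),g(b,a);print(A.sum(),B.sum(),cv2.phaseCorrelate(A,B))
E
```

```text
[554.99166311 218.19601262 123.7084986 ] 21.2 53.297676411328595 [9.99248006e-01 3.87721364e-02 3.78859883e-04]
391.0 451.0 ((-0.810961760170013, 0.025345476364064368), 1.0079109421482793)
663.0 658.0 ((-0.12115634570013256, 0.10167093876828304), 1.045840265436305)
234.0 238.0 ((-0.12392514085317785, -0.34665500752257117), 1.094514670195403)
```

carry_out(
  motion=[
    [[-1.4, -1.2, 0, 0.1, 0.38], [-1.8, -1.6, 0, 0.12, 0.38], [-1.8, -1.6, 0, 0.12, 0.38], [-1.8, -1.6, 0, 0.12, 0.38], [-1.8, -1.6, 0, 0.12, 0.38], [-1.8, -1.6, 0, 0.12, 0.38], [-1.6, -1.2, 0, 0.12, 0.38], [-0.59, -0.57, 0, 0.12, 0.38], [0, 0, 0, 0, 0.38], [0, 0, 0, 0, 0.38]],
  ],
)

```text
t: 22.2
tcp_pos: [429.4, 108.6, 123.1]
ee_rot: [[0.561, 0.828, -0.001], [0.828, -0.561, -0.0], [-0.001, -0.001, -1.0]]
ft_force: [-0.4, -0.2, -0.1]
grip_width: 58.7
grasp_force: 0.0
```

```bash
python3 - <<'E'
from cad import *
import pickle
D=pickle.load(open("s0.pkl","rb"))
s=monitor.state();print(s["tcp_pos"],s["t"],s["grip_width"],s["ee_rot"][0])
for q in((429.3,107.3,.985),(428.9,109.8,.98)): pass
b=shot("side",2);S=8;im=[]
for d,x0,y0,p in((D["top"],250,220,(429.3,107.3,.98)),(D["side"],325,185,(428.9,109.8,.98)),(b,325,185,(428.9,109.8,.98))):
    f=cv2.resize(d["frame"][y0:y0+45,x0:x0+45,::-1],None,fx=S,fy=S,interpolation=cv2.INTER_CUBIC);f=cv2.convertScaleAbs(f,alpha=1.5)
    for z in(0,10): cv2.polylines(f,[np.round((proj(d,T(p,lin(OUT),z))-[x0,y0]+.5)*S).astype(np.int32)],True,(0,0,255),1)
    im.append(f)
cv2.imwrite("pics/cv.png",cv2.resize(np.hstack(im),(798,266)))
E
```

```text
[429.35687171 108.59734654 123.13942087] 22.2 58.65943277635096 [ 5.61200680e-01  8.27679433e-01 -7.43876437e-04]
```

View pics/cv.png

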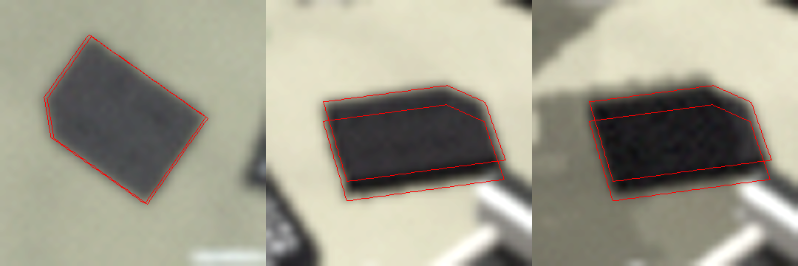

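carry_out(
  motion=[
    [[0, 0, -3, 0, 0.38], [0, 0, -4, 0, 0.38], [0, 0, -2.5, 0, 0.38], [0, 0, -1.5, 0, 0.38], [0, 0, -0.7, 0, 0.38], [0, 0, -0.4, 0, 0.38], [0, 0, 0, 0, 0.38], [0, 0, 0, 0, 0.7], [0, 0, 0, 0, 0.7], [0, 0, 0, 0, 0.7], [0, 0, 0, 0, 0.7], [0, 0, 0, 0, 0.7]],
  ],
  force=12,
)

```text
t: 23.5
tcp_pos: [429.5, 108.6, 3.2]
ee_rot: [[0.558, 0.83, 0.001], [0.83, -0.558, 0.0], [0.001, 0.001, -1.0]]
ft_force: [-0.8, 0.5, 7.7]
grip_width: 44.1
grasp_force: 12.0
```

carry_out(
  motion=[
    [[0, 0, 0, 0, 0.7]],
  ],
)

```text
t: 23.6
tcp_pos: [429.5, 108.6, 3.2]
ee_rot: [[0.558, 0.83, 0.001], [0.83, -0.558, 0.0], [0.001, 0.001, -1.0]]
ft_force: [0.0, 0.3, 7.7]
grip_width: 43.9
grasp_force: 12.0
```

carry_out(
  motion=[
    [[0, 0, 0.5, 0, 0.7], [0, 0, 2, 0, 0.7], [0, 0, 4, 0, 0.7], [0, 0, 3.5, 0, 0.7], [0, 0, 2, 0, 0.7], [1.4, 1.2, 0, -0.1, 0.7], [1.8, 1.6, 0, -0.12, 0.7], [1.8, 1.6, 0, -0.12, 0.7], [1.8, 1.6, 0, -0.12, 0.7], [1.8, 1.6, 0, -0.12, 0.7], [1.8, 1.6, 0, -0.12, 0.7], [1.6, 1.2, 0, -0.12, 0.7]],
  ],
)

```text
t: 24.8
tcp_pos: [549.8, 213.4, 122.9]
ee_rot: [[0.988, 0.154, 0.0], [0.154, -0.988, -0.0], [0.0, 0.0, -1.0]]
ft_force: [-0.2, -0.2, -1.1]
grip_width: 43.7
grasp_force: 12.0
```

carry_out(
  motion=[
    [[0.58, 0.56, 0, -0.12, 0.7], [0, 0, 0, 0, 0.7], [0, 0, -3, 0, 0.7], [0, 0, -2.5, 0, 0.7], [0, 0, -0.5, 0, 0.7], [0, 0, 0, 0, 0.7], [0, 0, 0, 0, 0.7]],
  ],
)

```text
t: 25.5
tcp_pos: [555.4, 218.1, 63.8]
ee_rot: [[0.999, 0.04, 0.001], [0.04, -0.999, 0.0], [0.001, -0.0, -1.0]]
ft_force: [0.5, -0.5, -0.3]
grip_width: 44.1
grasp_force: 12.0
```

Home is at tip ≈ 49.2.

carry_out(
  motion=[
    [[0, 0, -0.6, 0, 0.7], [0, 0, -0.3, 0, 0.7], [0, 0, -0.2, 0, 0.7], [0, 0, -0.2, 0, 0.7], [0, 0, 0, 0, 0.7]],
  ],
)

```text
t: 26.0
tcp_pos: [555.0, 218.1, 49.5]
ee_rot: [[0.999, 0.039, -0.0], [0.039, -0.999, -0.0], [-0.0, 0.0, -1.0]]
ft_force: [0.3, -0.4, -0.8]
grip_width: 44.0
grasp_force: 12.0
```

carry_out(
  motion=[
    [[0, 0, -0.1, 0, 0.7], [0, 0, -0.1, 0, 0.7], [0, 0, 0, 0, 0.7]],
  ],
)

```text
t: 26.3
tcp_pos: [555.3, 218.2, 48.8]
ee_rot: [[0.999, 0.039, 0.001], [0.039, -0.999, 0.0], [0.001, -0.0, -1.0]]
ft_force: [-2.4, -0.7, 11.4]
grip_width: 43.8
grasp_force: 12.0
```

Contact at the expected height. Release, rise, clear, and check by silhouette.

carry_out(
  motion=[
    [[0, 0, 0.05, 0, 0.5], [0, 0, 0, 0, 0.4], [0, 0, 0, 0, 0.4], [0, 0, 0, 0, 0.4], [0, 0, 0.5, 0, 0.4], [0, 0, 2, 0, 0.4], [0, 0, 4, 0, 0.4], [0, 0, 4, 0, 0.4], [-1, -3, 0, 0, 0.4], [-1, -4, 0, 0, 0.4], [-1, -4, 0, 0, 0.4], [-1, -4, 0, 0, 0.4]],
  ],
)

```text
t: 27.5
tcp_pos: [514.4, 66.9, 153.6]
ee_rot: [[0.999, 0.039, 0.001], [0.039, -0.999, -0.0], [0.001, 0.0, -1.0]]
ft_force: [0.6, -1.3, 0.4]
grip_width: 57.3
grasp_force: 0.0
```

carry_out(
  motion=[
    [[-1, -4, 0, 0, 0.4], [-1, -4, 0, 0, 0.4], [-1, -4, 0, 0, 0.4], [-1, -4, 0, 0, 0.4], [-1, -4, 0, 0, 0.4], [0, 0, 0, 0, 0.4], [0, 0, 0, 0, 0.4]],
  ],
)

```text
t: 28.2
tcp_pos: [464.9, -132.5, 153.4]
ee_rot: [[0.999, 0.037, 0.0], [0.037, -0.999, -0.0], [0.0, 0.0, -1.0]]
ft_force: [0.2, 0.7, -0.0]
grip_width: 57.0
grasp_force: 0.0
```

```bash
python3 - <<'E'
from h import *
print(monitor.state()["tcp_pos"],monitor.state()["t"])
# stack as one prism z 26..56; free shift and top height
for n,dy in(("top",-1.25),("side",1.25)):
    d=shot(n,3);p=(555.3,218.2+dy,.04);S=8;win=30
    off=np.round(proj(d,[[p[0],p[1],41]])[0]).astype(int)-win
    g=cv2.resize(d["frame"][off[1]:off[1]+2*win,off[0]:off[0]+2*win].max(2),None,fx=S,fy=S,interpolation=cv2.INTER_CUBIC)
    m=(g<75).astype(np.uint8);m=cv2.morphologyEx(m,cv2.MORPH_OPEN,np.ones((25,25)))
    cs=cv2.findContours(m,0,1)[0];c=[c for c in cs if cv2.pointPolygonTest(c,(win*S,win*S),False)>0]
    m=cv2.drawContours(np.zeros_like(m),[cv2.convexHull(c[0])],0,1,-1)
    f=lambda q:np.sum(sil(d,q[:3],[(OUT,26),(OUT,q[3])],S,off,m.shape)!=m)/m.sum()
    r=min((minimize(f,[*p,56+a],method="Nelder-Mead",options=dict(initial_simplex=[[*p,56+a],[p[0]+3,*p[1:],56+a],[p[0],p[1]+3,p[2],56+a],[p[0],p[1],p[2]+.1,56+a],[*p,60+a]])) for a in(-4,0,4)),key=lambda r:r.fun)
    print(n,r.x.round(3),r.fun.round(3),"at nominal",round(f([*p,56]),3))
    cv2.imwrite(f"pics/end_{n}.png",d["frame"][:,:,::-1])
E
```

```text
[ 464.85992237 -132.46736875  153.38438758] 28.2
top [5.52532e+02 2.09557e+02 1.80000e-02 7.49300e+01] 0.058 at nominal 0.208
side [ 5.63882e+02  2.05069e+02 -3.50000e-02  6.79170e+01] 0.061 at nominal 0.23
```

```bash
python3 - <<'E'
from h import *
W=[]
for n,dy in(("top",-1.25),("side",1.25)):
    img=cv2.imread(f"pics/end_{n}.png")[:,:,::-1];d=get_image(n);d["frame"]=img
    S=8;win=30;off=np.round(proj(d,[[555.3,218.2+dy,41]])[0]).astype(int)-win
    g=cv2.resize(img[off[1]:off[1]+2*win,off[0]:off[0]+2*win].max(2),None,fx=S,fy=S,interpolation=cv2.INTER_CUBIC)
    for th in(50,60,70,80,95): print(n,th,(g<th).sum(),end=" ")
    print("nominal",sil(d,(555.3,218.2+dy,.04),[(OUT,26),(OUT,56)],S,off,g.shape).sum())
    k=g[::16,::12]; print("\n".join("".join(" .:-=+*#%@"[min(9,int(v)//22)] for v in r) for r in k))
    N=sil(d,(555.3,218.2+dy,.04),[(OUT,26),(OUT,56)],S,off,g.shape)[::16,::12]
    print("\n".join("".join("o" if b else " " for b in r) for r in N))
E
```

```text
top 50 64060 top 60 70512 top 70 75874 top 80 82685 top 95 99498 nominal 34605
========++++++++************************
.........::::::::::----------:----------
........ ...    ...  ....... .....  ....
  .       . ....  .  ....  .. . ..   . .
                                        
::::::::::::::...................:..  . 
++++++++++***+*******++++++++++=++=-:-==
******+++**++++++++++=++++++*+++***--+++
+=++++++=++===+++===========++==*#*=-+++
==+++++==++===+==-:::::::::---=+*#*+=+++
======+++++==+=-::::::::::..:-=+*##*++==
=======++++===-::::::::::...:-=++##=-++=
::-=====+++===::.::::::::...:-=++*#=-++-
:.:-=====++===:::.::::::::..:-=++**=-++-
-..:-==-=++===-:::::::..:...:-=+++*=-++-
-. .:====++=+=-:::::::::::..:-=++*#=-++-
:. .:===-===+=-:::::::.::...:-=++*#=-++-
.  .-=+=-===+=-::..:::.:::..:-=++*#=-++-
..:-===-====+=-:::.:::::::..:-=++*#=-++=
--==++=-=+==+=-::.::::::::..:-=++*#=-++=
====+=-=++==+=-::::::::::...:-=++*#=-=+=
=====-=+++==+=-:............:-=++*#++++=
+===-=+++==+++==-------------=+++*#+====
====+++++==++++++================*#=-=++
=+++++++==-===+++++++============*#=-
[... 3021 characters left out ...]
                  
                                        
                ooooo                   
               oooooooo                 
             oooooooooooo               
           ooooooooooooooooo            
          oooooooooooooooooooo          
          ooooooooooooooooooooo         
          ooooooooooooooooooooo         
         oooooooooooooooooooooo         
         oooooooooooooooooooooo         
         oooooooooooooooooooooo         
           ooooooooooooooooooo          
             ooooooooooooooooo          
                oooooooooooooo          
                  oooooooooo            
                    ooooooo             
                       oo
```

```bash
python3 -c "
from station import order
print(order.close_job())"
```

```text
the job is handed in; nothing more can be done
None
```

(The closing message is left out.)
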